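# Change over the bottles on a magnetic stirrer

### The arm

A 6-joint arm with a two-finger parallel gripper is mounted at the origin on the work surface. World frame = base frame: x ahead of the robot, y to its left, z up, the work surface at z = 0. Lengths are in m, angles in degrees, forces in N, time in s.
With the tool pointing down it reaches from about 0.4 to 0.825 m from the base axis. Payload 7 kg.
Tool frame: the origin (TCP) lies on the centre line of the jaws, within the pads' length; the fingertips stand 8 mm ahead of it and the grasp point (between the pads) lies 11 mm behind it (r.tcp_to_tips is the distance from the TCP to the fingertips, in m); z points along the fingers, y is the direction in which the jaws open and shut (so a half turn about z gives the same grasp; the last joint's range is limited). The gripper opens to 88 mm and grips with 3 to 60 N. Pads are 19 mm wide; open, the fingers measure 130 mm over their backs; the gripper's body (78 mm by 193 mm) begins 47 mm behind the grasp point.
Start: joints at [82.34, 20.546, 0.682, 0, -70.136, -16.507], TCP at [0.276, 0.616, 0.235] pointing down, gripper open.
Joint ranges: [-176.03, 176.03], [-82.01, 121.73], [-58.28, 71.71], [-173.87, 95.51], [-174.79, -0.11], [-173.66, 173.66]. Speed limits (degrees/s): [136.94, 136.94, 172.46, 180, 180, 180].

### API

Orientations are given as [roll, pitch, yaw] about the fixed x, y, z axes, in that order (R = Rz(yaw) Ry(pitch) Rx(roll)).
In Python, from plant import r gives the robot as it stands.
- The arm moves only by the tool drive_tool, never from a script. Its argument "plan" is text: rows parted by semicolons, each of 4 numbers parted by spaces: the shift along the tool's x, y, z in cm, then the turn about the tool's z in rad. A call has 1 to 8 rows; each row is the pose to reach, as a shift and turn from the pose commanded when the call began, along the tool's axes at that moment; what a row does not reach only later rows make up. A row lasts 1/8 s, in which the tool goes at most 62.5 mm and 10.7 degrees, less where a joint would pass 70% of its speed; a pose out of reach is approached as far as the arm can. A call with a gripper value outside its range is refused whole. "fingers" is the closure, from -1 (fully open) to 1 (shut), set as the call begins (left out, the last holds). The fingers move at their own pace and stop on an object; "squeeze" is the grip in N (left out, the last holds). Time passes only in rows, so rows that repeat a pose let the fingers close. It gives the time, the measured TCP pose, the force and the opening at its end, in the units of the state.
- r.get_state(): the state, without advancing time (a new reading comes with each control period).
- r.capture(name): name is "scene" or "top" or "wrist"; returns a dict with "frame" (420x560x3 uint8, red, green, blue), "fovy" (degrees; the focal length in pixels is half the picture's height over the tangent of half this angle, whatever the lens; pixels are square), "cx", "cy" (the principal point, pixels), "rvec" (rotation vector, rad) and "tvec" (3), from world to camera coordinates, as OpenCV has them. Camera axes: x right, y down, z forward; pixel columns grow to the right and rows downward; lengths in m; the calibration is good to about 2 mm. A picture is of the moment at which its call begins. There is no depth.
- r.close_job(): hands the job in, once; it reports no verdict.
The state is a dict: "time_s": time; "joints": joint angles; "qd": joint speeds; "joint_torque": joint torques, N m; "tcp_pos": TCP position; "eef_rot": TCP orientation; "contact_force": force on the tool from outside, world axes, zero at the start; "moment": the same for the moment, N m; "gripper_width": finger opening in m.
Only numpy, scipy, OpenCV 4.12 (cv2) and the standard library are available. Lean on these libraries where they do the work, as an engineer would, in place of code of your own. Each camera call takes 0.05 s, during which the arm holds its last target. There are 200 camera calls.

### The job

Change over the magnetic stirrer: first turn its sunken speed dial fully back to off, because no finished bottle may be lifted while it runs; then stand every finished (blue-capped) bottle upright in a bay of the green tray and every fresh (red-capped) bottle in the middle of a free stirring circle of its own, and only when all of that is done turn the dial up to the green mark and leave it there. Slide the tray along the bench, without lifting it, until it lies squarely inside the yellow tape outline, with its bottles still upright in it. Leave the other things on the bench where they stand.

Things in the scene. Friction and masses are not known exactly. Their poses are not given: they have to be found in the camera images.
- stirrer: Magnetic stirrer, fixed: a flat box 140 mm deep (its x) by 455 mm long (its y), 75 mm high; the origin is the centre of its underside, x points away from the robot at yaw 0. White top with three grey circles (the stirring places); grey control end at its -y end with the sunken dial.
- place0 (a point): Centre of stirring place 0 on the stirrer's top, 75 mm above the bench: a printed grey ring 84 mm in diameter on the flat top. The places lie 105 mm apart along the stirrer's y, place0 nearest the dial.
- place1 (a point): Centre of stirring place 1 on the stirrer's top, 75 mm above the bench: a printed grey ring 84 mm in diameter on the flat top. The places lie 105 mm apart along the stirrer's y, place0 nearest the dial.
- place2 (a point): Centre of stirring place 2 on the stirrer's top, 75 mm above the bench: a printed grey ring 84 mm in diameter on the flat top. The places lie 105 mm apart along the stirrer's y, place0 nearest the dial.
- dial (a joint): Speed dial angle in rad: 0 = off, with the white pointer line at the black mark on the deck (towards the stirrer's -x edge), against a stop; it grows clockwise seen from above, up to 4.8; the green mark is at 2.0. Stays where it is left; turning it takes about 0.04 N m.
- dial_grip (a point): Point on the dial's axis at the height to grip, 52 mm above the bench. The dial is a black bar 48 mm long and 14 mm wide (gripped across the 14), spanning 37 to 66 mm above the bench, centred in a round well 88 mm wide, 50 mm deep (floor 25, rim 75 mm above the bench). The frame turns with the dial: x along the bar, away from the pointer end; z up. Nearest stirring place: 130 mm.
- done0_mid (a point): Centre of a finished bottle (stands on one of the stirring places at the start): upright amber bottle with a blue screw cap, round, 102 mm tall, 0.22 kg; this point is on its axis, 51 mm above its underside; z up along the axis. Body 60 mm in diameter up to 62 mm above the underside, then a narrow neck; cap 44 mm in diameter from 77 to 102 mm (its middle 38.5 mm above this point). May be absent (None).
- done1_mid (a point): Centre of a finished bottle (stands on one of the stirring places at the start): upright amber bottle with a blue screw cap, round, 102 mm tall, 0.22 kg; this point is on its axis, 51 mm above its underside; z up along the axis. Body 60 mm in diameter up to 62 mm above the underside, then a narrow neck; cap 44 mm in diameter from 77 to 102 mm (its middle 38.5 mm above this point). May be absent (None).
- done2_mid (a point): Centre of a finished bottle (stands on one of the stirring places at the start): upright amber bottle with a blue screw cap, round, 102 mm tall, 0.22 kg; this point is on its axis, 51 mm above its underside; z up along the axis. Body 60 mm in diameter up to 62 mm above the underside, then a narrow neck; cap 44 mm in diameter from 77 to 102 mm (its middle 38.5 mm above this point). May be absent (None).
- fresh0_mid (a point): Centre of a fresh bottle (stands on the bench at the start): upright amber bottle with a red screw cap, round, 102 mm tall, 0.22 kg; this point is on its axis, 51 mm above its underside; z up along the axis. Body 60 mm in diameter up to 62 mm above the underside, then a narrow neck; cap 44 mm in diameter from 77 to 102 mm (its middle 38.5 mm above this point). May be absent (None).
- fresh1_mid (a point): Centre of a fresh bottle (stands on the bench at the start): upright amber bottle with a red screw cap, round, 102 mm tall, 0.22 kg; this point is on its axis, 51 mm above its underside; z up along the axis. Body 60 mm in diameter up to 62 mm above the underside, then a narrow neck; cap 44 mm in diameter from 77 to 102 mm (its middle 38.5 mm above this point). May be absent (None).
- fresh2_mid (a point): Centre of a fresh bottle (stands on the bench at the start): upright amber bottle with a red screw cap, round, 102 mm tall, 0.22 kg; this point is on its axis, 51 mm above its underside; z up along the axis. Body 60 mm in diameter up to 62 mm above the underside, then a narrow neck; cap 44 mm in diameter from 77 to 102 mm (its middle 38.5 mm above this point). May be absent (None).
- tray_mid (a point): Centre of the green tray, 22.5 mm above its underside: an open plastic tray 175 mm long (its x), 100 mm wide (its y), 45 mm high, walls and floor 5 mm; a cross wall in the middle makes two equal bays, each 80 by 90 mm inside, centred 42.5 mm either side of this point along x. Loose, 0.45 kg empty; slides on the bench.
- outline: Outline of yellow tape on the bench (flat, fixed) where the tray is to go: 215 mm long (its x) by 140 mm wide (its y) inside the tape; the origin is its centre, on the bench. At the start the tray lies 190 to 260 mm from it towards its -x end, with its long side roughly along the outline's x.
- wash_bottle: White wash bottle with a blue cap, 64 mm in diameter and 170 mm tall, standing by; origin at its underside. Not part of the job.
- slide_carton: Carton of slides, 80 by 110 by 55 mm, standing by; origin at its underside. Not part of the job.
- jar: Jar with an orange lid, 72 mm in diameter and 80 mm tall, standing by; origin at its underside. Not part of the job.
Mind the look-alikes: they are no part of the job. There is more than one size of the part that bears tray_mid; the job needs the smallest.

How it is judged:
By the outcome, as a careful person would: the job done as asked, in the order asked, and still so for the second after the job is handed in, with the robot touching nothing.
Of done0, done1, done2 only 1 to 2 are there at a start; the rules pass over those that are not, and their reading is None.
Of fresh0, fresh1, fresh2 only 2 to 3 are there at a start; the rules pass over those that are not, and their reading is None.
At some moment in a run one of fresh0, fresh1, fresh2, tray may be knocked a few centimetres aside while the robot is not near it.
It also fails if it takes over 208 s, if anything falls off the work surface, if the arm or the gripper's body presses on something with over 40 N, if the wrist force passes 120 N, or if a joint passes its speed limit or range.

## Working session

There is one attempt and no reset: what is moved stays moved. The work goes in short steps, Python scripts to look and compute and a tool call to move; the robot and the scene stay as the last step left them, time stands still between calls to the robot, and variables do not carry over. Pictures are saved under pics/ and viewed, about 12 in all and at most 16, crops included, and the job is handed in when it is done.

Besides the shell and the picture viewer there is one more tool, called after ">>>" by a JSON object that holds its "api" and its "payload", one argument or row to a line. drive_tool: Moves the arm, as the interface text tells. Its arguments: {"type":"object","properties":{"plan":{"type":"string"},"fingers":{"type":"number"},"squeeze":{"type":"number"}},"required":["plan"]}

```bash
ls; mkdir -p pics; cat > h.py <<'E'
import numpy as np, cv2
from plant import r
def cam(name):
    c=r.capture(name); f=c["frame"]; H=f.shape[0]
    c["f"]=H/2/np.tan(np.radians(c["fovy"])/2); c["R"]=cv2.Rodrigues(np.array(c["rvec"],float))[0]; c["t"]=np.array(c["tvec"],float).ravel()
    return c
def ray(c,u,v,z):
    d=c["R"].T@np.array([(u-c["cx"])/c["f"],(v-c["cy"])/c["f"],1]); o=-c["R"].T@c["t"]
    return o+d*(z-o[2])/d[2]
def proj(c,p):
    q=c["R"]@np.array(p)+c["t"]; return c["f"]*q[:2]/q[2]+[c["cx"],c["cy"]]
def save(c,n,s=None):
    f=c["frame"][:,:,::-1]
    if s: f=cv2.resize(f,None,fx=s,fy=s,interpolation=cv2.INTER_CUBIC)
    cv2.imwrite("pics/"+n,f)
def dump(c,n): np.savez(n,**{k:np.array(v) for k,v in c.items()})
E
python3 - <<'E'
from h import *
for n in("top","scene"):
    c=cam(n); save(c,n+"0.png",1.4); dump(c,n+"0.npz"); print(n,c["f"],c["cx"],c["cy"],-c["R"].T@c["t"],c["R"].round(3).tolist())
print(r.get_state())
E
```

```text
pics
top 438.3267470397514 283.3706461657036 208.4488934481565 [0.31615539 0.07942883 1.36909802] [[-0.01, -1.0, -0.017], [-0.992, 0.012, -0.124], [0.124, 0.015, -0.992]]
scene 429.1748933966073 282.0955883307586 203.39256333969965 [ 1.25667942 -0.87665623  1.02983016] [[0.799, 0.601, -0.023], [0.348, -0.493, -0.797], [-0.491, 0.628, -0.604]]
{'time_s': 0.1, 'joints': array([ 8.23388288e+01,  2.05869246e+01,  6.40283720e-01, -1.70247752e-02,
       -7.01343615e+01, -1.65052089e+01]), 'qd': array([-0.03730185, -0.1907125 ,  0.21607949,  0.00716668,  0.09894127,
        0.01607427]), 'joint_torque': array([-9.53299823e-04, -5.84162629e+01,  2.93749630e+01,  7.01538831e+00,
        1.01461881e-02, -4.21699770e-05]), 'tcp_pos': array([0.27621143, 0.6154565 , 0.23373276]), 'eef_rot': array([ 1.79917788e+02, -7.66917802e-03, -2.41721712e+01]), 'contact_force': array([0.05044532, 0.06222096, 0.49986864]), 'moment': array([-0.03817444,  0.02101423, -0.00226411]), 'gripper_width': 0.08776994192697342}
```

View pics/top0.png

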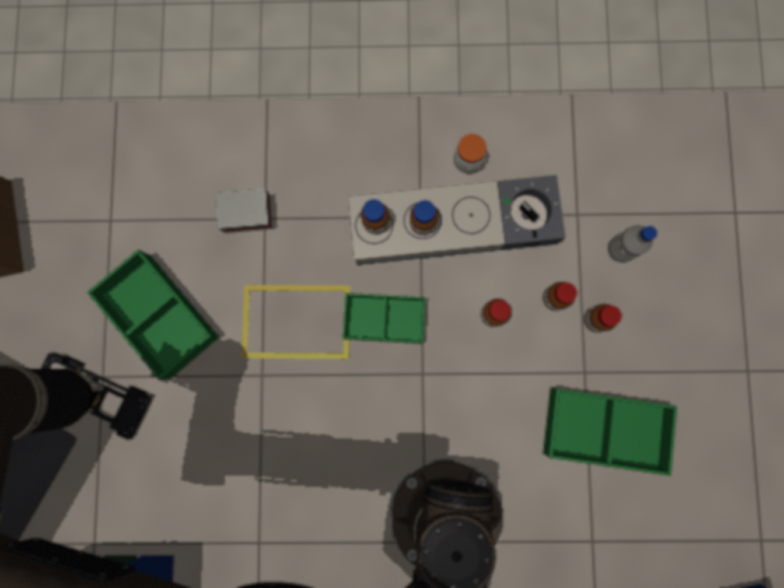

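View pics/scene0.png

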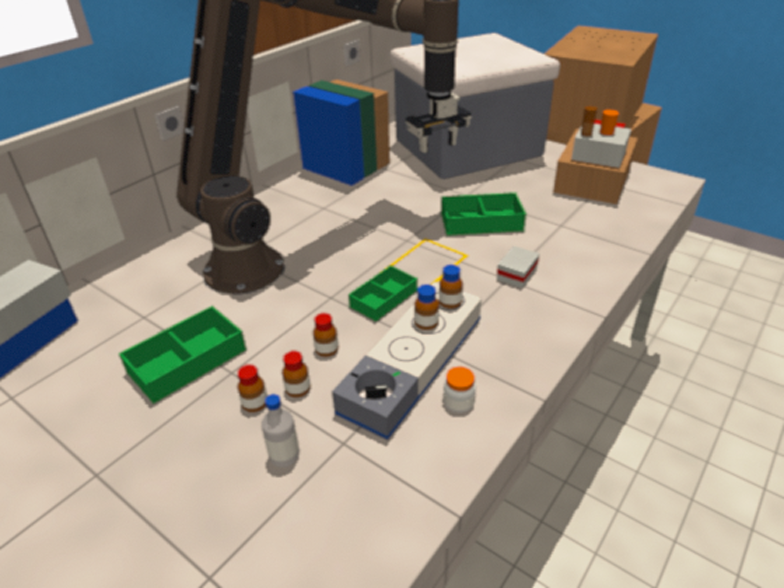

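```bash
cat > meas.py <<'E'
from h import *
def load(n): return dict(np.load(n))
def hsv(c): return cv2.cvtColor(c["frame"],cv2.COLOR_RGB2HSV)
def mask(c,k):
    h,s,v=cv2.split(hsv(c))
    m={"red":((h<6)|(h>172))&(s>150)&(v>70),"blue":(h>105)&(h<130)&(s>130)&(v>50),"green":(h>50)&(h<85)&(s>110)&(v>40),"yellow":(h>20)&(h<34)&(s>130)&(v>120)}[k]
    return m.astype(np.uint8)*255
def blobs(m,a=30):
    n,l,st,ce=cv2.connectedComponentsWithStats(m); return [(ce[i],st[i,4],(l==i).astype(np.uint8)) for i in range(1,n) if st[i,4]>=a]
def rectpts(c,m,z):
    # oriented rectangle of hull pixels cast to plane z
    cn=max(cv2.findContours(m,cv2.RETR_EXTERNAL,cv2.CHAIN_APPROX_NONE)[0],key=cv2.contourArea).reshape(-1,2)
    P=np.array([ray(c,u,v,z)[:2] for u,v in cn],np.float32)*1000
    return cv2.minAreaRect(P)
if __name__=="__main__":
    import sys
    for n in sys.argv[1:]:
        c=load(n+".npz"); print(n)
        for k,z in(("red",.095),("blue",.17)):
            for ce,a,_ in blobs(mask(c,k)): print(k,a,ce.round(1),ray(c,*ce,z).round(4))
        for ce,a,l in blobs(mask(c,"green"),300): print("green",a,ce.round(1),ray(c,*ce,.045).round(3),rectpts(c,l,.045))
        for ce,a,l in blobs(cv2.dilate(mask(c,"yellow"),np.ones((3,3))),100): print("yellow",a,ce.round(1),rectpts(c,l,0))
E
python3 meas.py top0 scene0
python3 - <<'E'
from meas import *
c=load("top0.npz"); x=c["frame"][115:195,240:415]
cv2.imwrite("pics/st.png",cv2.resize(x[:,:,::-1],None,fx=4.5,fy=4.5,interpolation=cv2.INTER_CUBIC))
E
```

```text
top0
red 168 [403.5 209. ] [ 0.4695 -0.2511  0.095 ]
red 176 [356.4 221.4] [ 0.4348 -0.113   0.095 ]
red 167 [435.4 225.1] [ 0.4215 -0.3409  0.095 ]
blue 165 [266.6 150.2] [0.6314 0.1434 0.17  ]
blue 168 [302.7 150.8] [0.6283 0.0422 0.17  ]
blue 75 [462.7 166.4] [ 0.5776 -0.4001  0.17  ]
green 3360 [109.8 224.4] [0.439 0.63  0.045] ((440.7168273925781, 637.889892578125), (255.73675537109375, 145.95623779296875), 40.69396209716797)
green 1737 [274.1 227. ] [0.426 0.129 0.045] ((425.59881591796875, 128.75421142578125), (168.9017333984375, 95.12462615966797), 86.19058227539062)
green 4301 [435.4 307.5] [ 0.182 -0.345  0.045] ((182.58705139160156, -344.8522033691406), (260.981689453125, 140.9971466064453), 81.2752456665039)
yellow 851 [206.  229.5] ((424.92303466796875, 328.154052734375), (241.6539764404297, 164.8572540283203), 88.56568145751953)
scene0
red 52 [365.1 196.8] [0.7204 0.3042 0.095 ]
red 120 [230.7 229.4] [ 0.4425 -0.1186  0.095 ]
red 141 [208.8 257.2] [ 0.4769 -0.2569  0.095 ]
red 158 [176.7 267.3] [ 0.4283 -0.3454  0.095 ]
blue 2697 [235.3  95.3] [-0.1727  0.5991  0.17  ]

[... 255 characters left out ...]
 86. ] [-0.367  0.99   0.045] ((-381.61065673828125, 1013.150634765625), (231.83807373046875, 1032.7987060546875), 54.24413299560547)
green 1492 [344.4 152.5] [0.457 0.612 0.045] ((454.34967041015625, 617.80712890625), (263.0211486816406, 232.3459930419922), 40.90253829956055)
green 1074 [273. 209.] [0.449 0.101 0.045] ((447.35662841796875, 106.50816345214844), (203.06361389160156, 127.5944595336914), 86.2092056274414)
green 3196 [130.1 252. ] [ 0.202 -0.36   0.045] ((198.8207244873047, -349.71514892578125), (265.20501708984375, 205.80734252929688), 80.78075408935547)
yellow 345 [307.4 179.3] ((426.37091064453125, 358.5574645996094), (200.48141479492188, 179.1282501220703), 89.1715087890625)
```

View pics/st.png

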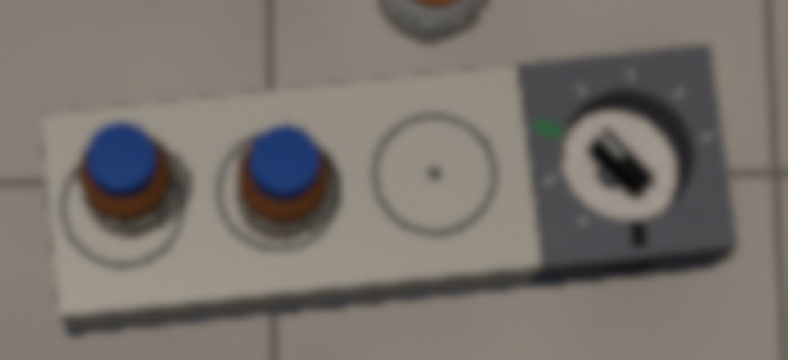

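```bash
python3 - <<'E'
from meas import *
c=load("top0.npz")
P=lambda x,y,z: ray(c,240+(x+.5)/4.5-.5,115+(y+.5)/4.5-.5,z)[:2]*1000
K=[P(44,118,.075),P(708,45,.075),P(733,247,.075),P(62,316,.075)]
print(np.round(K), "ctr",np.mean(K,0), "rect",cv2.minAreaRect(np.float32(K)))
print("rings",P(434,173,.075),P(279,190,.075),P(122,206,.075))
print("bar",P(596,138,.066),P(650,190,.066),P(622,164,.066),"disc",P(621,164,.025))
print("mark",P(638,235,.075),"green",P(547,128,.075))
E
```

```text
[[ 686.  201.]
 [ 730. -248.]
 [ 591. -259.]
 [ 551.  189.]] ctr [639.58728891 -29.21747327] rect ((640.3848876953125, -29.523574829101562), (139.39381408691406, 451.0149841308594), 5.199799537658691)
rings [644.52914886 -61.15317748] [634.35792718  42.88251836] [624.88592837 148.31075021]
bar [ 669.44335383 -171.98316773] [ 633.0004626  -206.94563071] [ 651.19700819 -188.82568702] disc [ 661.74866073 -196.57278014]
mark [ 600.25614681 -195.81672685] green [ 674.379052   -137.68532184]
```

```bash
cat > mv.py <<'E'
import sys
from h import *
# usage: mv.py x y z yaw  -> tool shift cm and turn rad from the measured pose
def to(x,y,z,yaw):
    s=r.get_state(); p=s["tcp_pos"]; a=s["eef_rot"][2]; t=np.radians(a)
    d=np.array([x,y,z])-p; dx=d[0]*np.cos(t)+d[1]*np.sin(t); dy=d[0]*np.sin(t)-d[1]*np.cos(t)
    print("shift cm",np.round([dx*100,dy*100,-d[2]*100],2),"turn",round(-np.radians(yaw-a),3),"| yaw",a.round(1),"pos",p.round(4),"j6",s["joints"][5].round(1),"t",s["time_s"])
if __name__=="__main__": to(*map(float,sys.argv[1:5]))
E
python3 mv.py .6565 -.1906 .22 -136.2
```

```text
shift cm [67.7  57.97  1.37] turn 1.955 | yaw -24.2 pos [0.2762 0.6155 0.2337] j6 -16.5 t 0.1
```

>>> {"api": "drive_tool", "payload": {
  "plan": "6.1 5.3 0 0.15; 12 10.5 0 0.3; 18 15.6 0 0.5; 24 21 0 0.65; 30 26 0 0.85; 36 31 0 1; 42 36 0 1.2; 48 41 0 1.35",
  "fingers": 0.2
}}

```text
time_s: 1.1
tcp_pos: [0.4894, 0.1614, 0.2346]
eef_rot: [-180.0, 0.0, -101.8]
contact_force: [0.6, 1.7, 1.4]
gripper_width: 0.0352
```

```bash
python3 mv.py .6565 -.1906 .2 -136.2
```

```text
shift cm [ 31.03 -23.56   3.46] turn 0.6 | yaw -101.8 pos [0.4894 0.1614 0.2346] j6 -51.9 t 1.1
```

>>> {"api": "drive_tool", "payload": {
  "plan": "5 -3.8 0 0.1; 10 -7.5 0 0.2; 15 -11.3 0 0.3; 20 -15 0 0.4; 25 -19 1 0.5; 31 -23.6 3.4 0.6; 31 -23.6 3.4 0.6; 31 -23.6 3.4 0.6",
  "fingers": 0.2
}}

```text
time_s: 2.1
tcp_pos: [0.658, -0.1887, 0.1988]
eef_rot: [179.9, -0.1, -136.0]
contact_force: [-0.5, 0.7, -0.2]
gripper_width: 0.0351
```

```bash
python3 mv.py .6565 -.1906 .041 -136.2; python3 - <<'E'
from h import *
c=cam("wrist"); save(c,"w1.png",1.4); dump(c,"w1.npz"); print(proj(c,[.6565,-.1906,.066])*1.4, proj(c,[.6445,-.0612,.075])*1.4)
E
```

```text
shift cm [ 0.24 -0.03 15.78] turn 0.004 | yaw -136.0 pos [ 0.658  -0.1887  0.1988] j6 -46.2 t 2.1
[392.56424397 278.20836646] [545.10842043 399.70694968]
```

View pics/w1.png

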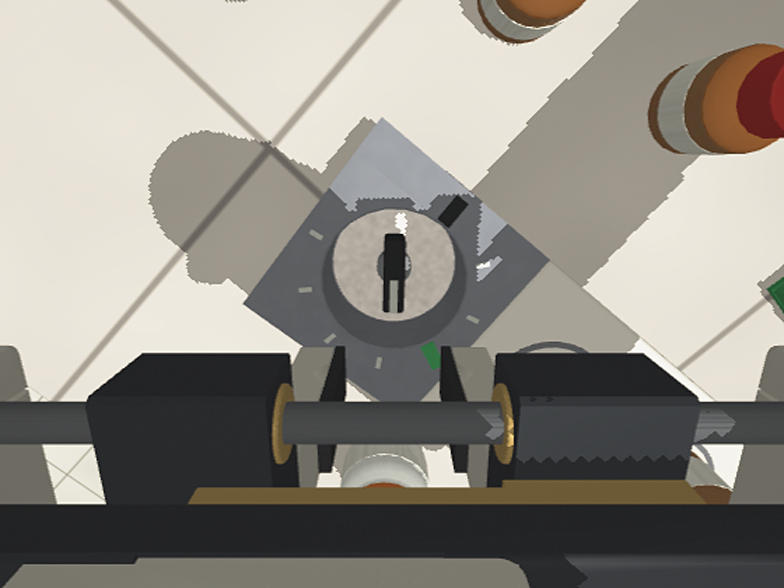

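```bash
python3 - <<'E'
from h import *
c=dict(np.load("w1.npz"))
P=lambda x,y,z: ray(c,(x+.5)/1.4-.5,(y+.5)/1.4-.5,z)[:3]
print(P(394.5,234,.066),P(394.5,312,.066),P(394.5,273,.066),"disc",P(394,265,.025))
E
```

```text
[ 0.63542763 -0.20947005  0.066     ] [ 0.67188324 -0.17417974  0.066     ] [ 0.65320268 -0.19226318  0.066     ] disc [ 0.65647844 -0.18919217  0.025     ]
```

>>> {"api": "drive_tool", "payload": {
  "plan": "0.35 0.05 4 0; 0.35 0.05 8 0; 0.35 0.05 11 0; 0.35 0.05 13 0; 0.35 0.05 14.5 0; 0.35 0.05 15.5 0; 0.35 0.05 15.8 0; 0.35 0.05 15.8 0"
}}

```text
time_s: 3.15
tcp_pos: [0.6559, -0.1896, 0.0431]
eef_rot: [-180.0, 0.0, -135.9]
contact_force: [0.6, 0.3, 0.2]
gripper_width: 0.0352
```

>>> {"api": "drive_tool", "payload": {
  "plan": "0 0 0 0; 0 0 0 0; 0 0 0 0; 0 0 0 0; 0 0 0 -0.1; 0 0 0 -0.25; 0 0 0 -0.4; 0 0 0 -0.55",
  "fingers": 1,
  "squeeze": 20
}}

```text
time_s: 4.15
tcp_pos: [0.6557, -0.1895, 0.043]
eef_rot: [-180.0, 0.0, -104.1]
contact_force: [-1.6, 1.4, 6.2]
gripper_width: 0.0215
```

```bash
python3 mv.py .655 -.191 .041 5.3; python3 -c "
from plant import r;s=r.get_state();print(s['contact_force'],s['moment'],s['gripper_width'])"
```

```text
shift cm [0.16 0.03 0.2 ] turn -1.909 | yaw -104.1 pos [ 0.6557 -0.1895  0.043 ] j6 -14.3 t 4.15
[-1.64749377  1.37578009  6.24597583] [ 0.78327079  0.55846224 -0.04193643] 0.021474425670518365
```

>>> {"api": "drive_tool", "payload": {
  "plan": "0 0 0 -0.18; 0 0 0 -0.36; 0 0 0 -0.54; 0 0 0 -0.72; 0 0 0 -0.9; 0 0 0 -1.08; 0 0 0 -1.26; 0 0 0 -1.44"
}}

```text
time_s: 5.15
tcp_pos: [0.6554, -0.1897, 0.043]
eef_rot: [180.0, 0.0, -21.5]
contact_force: [-2.7, 0.4, 5.3]
gripper_width: 0.0217
```

>>> {"api": "drive_tool", "payload": {
  "plan": "0 0 0 -0.15; 0 0 0 -0.3; 0 0 0 -0.4; 0 0 0 -0.45; 0 0 0 -0.47; 0 0 0 -0.47"
}}

```text
time_s: 5.9
tcp_pos: [0.6554, -0.1898, 0.043]
eef_rot: [180.0, 0.0, 5.1]
contact_force: [-3.0, 0.4, 6.2]
gripper_width: 0.0217
```

```bash
python3 mv.py .655 -.191 .041 5.3; python3 - <<'E'
from plant import r;s=r.get_state();print(s['contact_force'],s['moment'],s['gripper_width'])
from h import *
c=cam("wrist"); save(c,"w2.png",1.4); dump(c,"w2.npz")
E
```

```text
shift cm [-0.05  0.12  0.2 ] turn -0.004 | yaw 5.1 pos [ 0.6554 -0.1898  0.043 ] j6 94.9 t 5.9
[-3.00723222  0.42423654  6.23332102] [ 0.16801871  0.86472669 -0.02587478] 0.02173643243988254
```

View pics/w2.png

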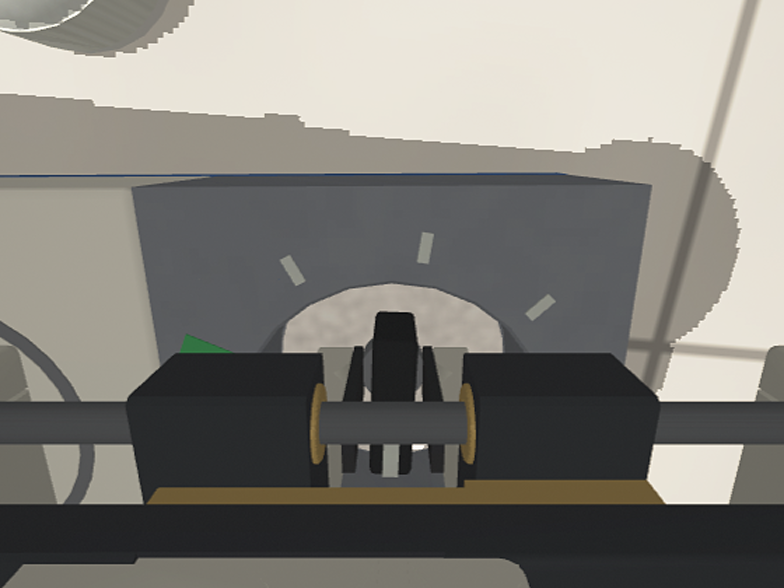

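>>> {"api": "drive_tool", "payload": {
  "plan": "0 0 -0.3 0; 0 0 -0.7 0; 0 0 -0.7 0; 0 0 -0.7 0",
  "fingers": 0.2
}}

```text
time_s: 6.45
tcp_pos: [0.6556, -0.1896, 0.0496]
eef_rot: [-180.0, -0.0, 5.1]
contact_force: [1.1, 0.5, 0.5]
gripper_width: 0.0352
```

>>> {"api": "drive_tool", "payload": {
  "plan": "0 0 0 0; 0 0 0 0; 0 0 0 0; 0 0 0 0; 0 0 0 -0.03; 0 0 0 -0.06; 0 0 0 -0.06; 0 0 0 -0.06",
  "fingers": 1,
  "squeeze": 10
}}

```text
time_s: 7.45
tcp_pos: [0.6555, -0.1897, 0.0495]
eef_rot: [180.0, 0.0, 8.5]
contact_force: [0.6, -2.6, -1.2]
gripper_width: 0.0149
```

```bash
python3 -c "
from plant import r;s=r.get_state();print(s['contact_force'],s['moment'],s['gripper_width'],s['eef_rot'])"
```

```text
[ 0.58284872 -2.60794542 -1.18385296] [-0.78346301 -0.2746745  -0.20250951] 0.014860649135635978 [1.79998015e+02 9.05619617e-03 8.47406801e+00]
```

>>> {"api": "drive_tool", "payload": {
  "plan": "0 0 0 0.06; 0 0 0 0.06; 0 0 -2 0.06; 0 0 -6 0.06; 0 0 -11 0.1; 0 0 -17 0.2; 0 0 -17 0.21; 0 0 -17 0.21",
  "fingers": 0.2
}}

```text
time_s: 8.45
tcp_pos: [0.6554, -0.1893, 0.2197]
eef_rot: [-180.0, -0.0, -3.5]
contact_force: [0.5, 0.4, -0.5]
gripper_width: 0.0346
```

```bash
python3 mv.py .38 .129 .22 -3.8
```

```text
shift cm [-2.941e+01 -3.011e+01 -3.000e-02] turn 0.006 | yaw -3.5 pos [ 0.6554 -0.1893  0.2197] j6 86.3 t 8.45
```

>>> {"api": "drive_tool", "payload": {
  "plan": "-4 -4.2 0 0; -8 -8.5 0 0; -12 -13 0 0; -16 -17.5 0 0; -20 -22 0 0; -24 -26 0 0; -27.3 -30 0 0; -27.3 -30 0 0"
}}

```text
time_s: 9.45
tcp_pos: [0.3995, 0.1286, 0.2187]
eef_rot: [180.0, 0.1, -3.2]
contact_force: [1.0, -0.1, 0.3]
gripper_width: 0.0351
```

```bash
python3 - <<'E'
from meas import *
c=cam("wrist"); save(c,"w3.png",1.2); dump(c,"w3.npz")
for ce,a,l in blobs(mask(c,"green"),1500): print("green",a,ce.round(1),ray(c,*ce,.045).round(3),rectpts(c,l,.045))
print(r.get_state()["tcp_pos"])
c=cam("top"); save(c,"top1.png",1.2); dump(c,"top1.npz")
E
python3 meas.py top1
```

```text
green 17760 [277.  159.9] [0.43  0.129 0.045] ((427.18634033203125, 129.3704833984375), (173.0978546142578, 98.94670867919922), 86.29792022705078)
[0.40037016 0.12760326 0.21878473]
top1
red 170 [403.4 209. ] [ 0.4696 -0.2507  0.095 ]
red 176 [356.3 221.5] [ 0.4346 -0.1127  0.095 ]
red 176 [435.  225.2] [ 0.4211 -0.3399  0.095 ]
blue 165 [266.6 150.2] [0.6314 0.1434 0.17  ]
blue 168 [302.7 150.8] [0.6283 0.0422 0.17  ]
blue 73 [462.7 166.4] [ 0.5774 -0.4001  0.17  ]
green 4011 [109.5 224.5] [0.439 0.631 0.045] ((439.57843017578125, 633.6539306640625), (263.0174255371094, 150.7122344970703), 40.87195587158203)
green 4336 [435.6 307.6] [ 0.182 -0.345  0.045] ((182.58705139160156, -344.8522033691406), (260.981689453125, 140.9971466064453), 81.2752456665039)
yellow 493 [190.1 220.2] ((424.3233947753906, 352.8044738769531), (190.3327178955078, 166.8509521484375), 89.08460235595703)
```

View pics/w3.png

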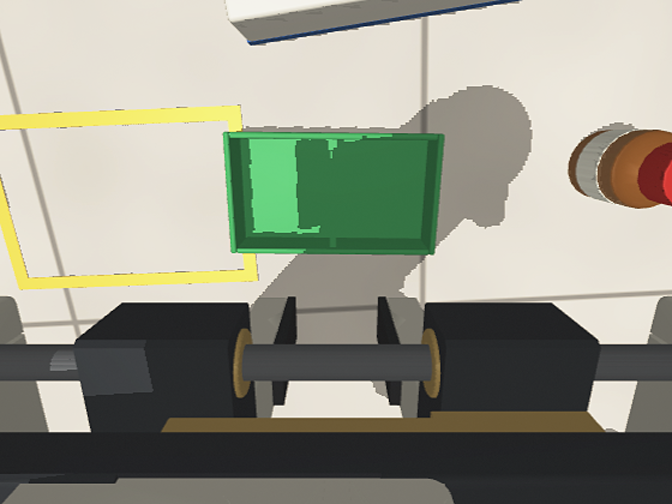

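>>> {"api": "drive_tool", "payload": {
  "plan": "1.5 -0.2 3 0.01; 2.7 -0.3 7 0.01; 2.7 -0.3 11 0.01; 2.7 -0.3 14.5 0.01; 2.7 -0.3 17 0.01; 2.7 -0.3 19 0.01; 2.7 -0.3 19.9 0.01; 2.7 -0.3 19.9 0.01"
}}

```text
time_s: 10.55
tcp_pos: [0.4287, 0.1269, 0.0199]
eef_rot: [179.9, 0.1, -4.2]
contact_force: [-0.2, 0.4, 0.7]
gripper_width: 0.0353
```

>>> {"api": "drive_tool", "payload": {
  "plan": "0 0 0 0; 0 0 0 0; 0 0 0 0; 0 0 0 0; 0 0 0 0; 0 0 0 0",
  "fingers": 1,
  "squeeze": 25
}}

```text
time_s: 11.3
tcp_pos: [0.4292, 0.1285, 0.021]
eef_rot: [-180.0, -0.0, -4.1]
contact_force: [-1.0, 2.4, 6.0]
gripper_width: 0.0051
```

```bash
python3 mv.py .4249 .3282 .02 -1.4
```

```text
shift cm [ -1.85 -19.89   0.1 ] turn -0.047 | yaw -4.1 pos [0.4292 0.1285 0.021 ] j6 43.9 t 11.3
```

>>> {"api": "drive_tool", "payload": {
  "plan": "-0.2 -2.5 0 0; -0.4 -5.5 0 -0.01; -0.7 -8.5 0 -0.02; -0.9 -11.5 0 -0.03; -1.2 -14.5 0 -0.04; -1.4 -17.5 0 -0.047; -1.65 -19.9 0 -0.047; -1.65 -19.9 0 -0.047"
}}

```text
time_s: 12.3
tcp_pos: [0.4271, 0.3299, 0.021]
eef_rot: [-179.9, -0.1, -1.3]
contact_force: [-1.0, 4.8, 2.8]
gripper_width: 0.0049
```

>>> {"api": "drive_tool", "payload": {
  "plan": "0 0 0 0; 0 0 0 0; 0 0 0 0; 0 0 0 0",
  "fingers": 0.2
}}

```text
time_s: 12.8
tcp_pos: [0.4265, 0.3273, 0.0205]
eef_rot: [180.0, 0.0, -1.4]
contact_force: [-0.1, -0.4, 0.2]
gripper_width: 0.0338
```

>>> {"api": "drive_tool", "payload": {
  "plan": "0 0 -4 0; 0 0 -9 0; -1 0 -14 0; -2 0 -19 0; -3 0 -20 0; -3 0 -20 0; -3 0 -20 0"
}}

```text
time_s: 13.68
tcp_pos: [0.3962, 0.3278, 0.2191]
eef_rot: [179.9, 0.1, -1.4]
contact_force: [0.6, 0.6, -0.1]
gripper_width: 0.035
```

```bash
python3 - <<'E'
from meas import *
c=cam("wrist"); save(c,"w4.png",1.2); dump(c,"w4.npz")
for ce,a,l in blobs(mask(c,"green"),1500): print("green",a,ce.round(1),ray(c,*ce,.045).round(3),rectpts(c,l,.045))
for ce,a,l in blobs(mask(c,"yellow"),800): print("y",a,ce.round(1),rectpts(c,l,0))
print(r.get_state()["joints"])
E
python3 mv.py .6283 .0422 .25 5
```

```text
green 15026 [ 45.6 183.9] [0.409 0.561 0.045] ((402.82867431640625, 592.8331298828125), (152.2189178466797, 171.32888793945312), 40.91131591796875)
green 17819 [277.  158.3] [0.428 0.329 0.045] ((425.00933837890625, 329.27093505859375), (173.0394287109375, 99.13807678222656), 88.6335678100586)
y 4881 [318.7 160.3] ((423.68914794921875, 327.6357727050781), (238.530029296875, 164.2111053466797), 89.09833526611328)
[ 6.14766829e+01  6.10466807e+00 -2.05478176e+01 -1.70209088e-02
 -6.35091782e+01  2.70997535e+01]
shift cm [23.9  27.97 -3.11] turn -0.112 | yaw -1.4 pos [0.3963 0.3278 0.2189] j6 27.1 t 13.725
```

View pics/w4.png

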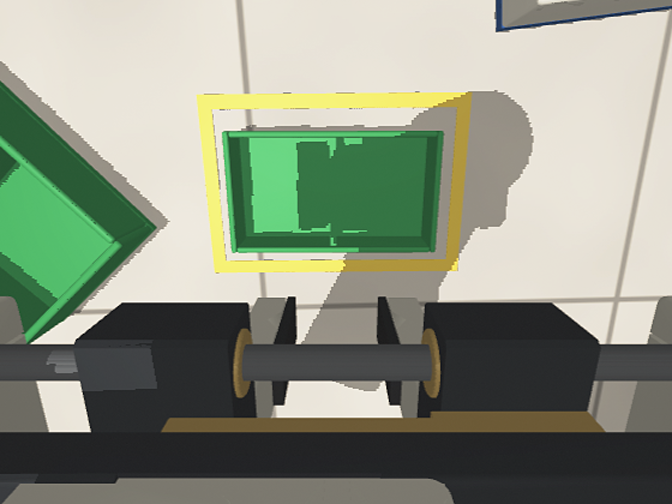

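>>> {"api": "drive_tool", "payload": {
  "plan": "3 3.6 -1 0.18; 6 7.1 -2 0.36; 9 10.7 -3 0.54; 12 14.2 -3.1 0.72; 15 17.8 -3.1 0.9; 18 21.4 -3.1 1.08; 21 25 -3.1 1.26; 24 28 -3.1 1.44",
  "fingers": -1
}}

```text
time_s: 14.72
tcp_pos: [0.6302, 0.0407, 0.2496]
eef_rot: [179.8, -0.0, -84.3]
contact_force: [0.1, -0.1, 0.2]
gripper_width: 0.0875
```

```bash
python3 mv.py .630 .042 .1535 -90
```

```text
shift cm [-0.14  0.01  9.61] turn 0.099 | yaw -84.3 pos [0.6302 0.0407 0.2496] j6 -15.7 t 14.725
```

>>> {"api": "drive_tool", "payload": {
  "plan": "-0.1 0 2 0.1; -0.1 0 4 0.1; -0.1 0 6 0.1; -0.1 0 8 0.1; -0.1 0 9 0.1; -0.1 0 9.6 0.1; -0.1 0 9.6 0.1; -0.1 0 9.6 0.1"
}}

```text
time_s: 15.72
tcp_pos: [0.6299, 0.0437, 0.1562]
eef_rot: [-179.9, 0.0, -89.6]
contact_force: [-0.4, -0.1, 0.0]
gripper_width: 0.0875
```

>>> {"api": "drive_tool", "payload": {
  "plan": "0 0 0 0; 0 0 0 0; 0 0 0 0; 0 0 0 0; 0 0 0 0; 0 0 0 0",
  "fingers": 1,
  "squeeze": 20
}}

```text
time_s: 16.48
tcp_pos: [0.6294, 0.0435, 0.1555]
eef_rot: [180.0, -0.0, -89.7]
contact_force: [-1.1, -0.0, 0.4]
gripper_width: 0.0439
```

>>> {"api": "drive_tool", "payload": {
  "plan": "0 0 -1 0; 0 0 -3 0; 0 0 -6 0; 0 0 -9 0; 0 0 -9.6 0; 0 0 -9.6 0"
}}

```text
time_s: 17.23
tcp_pos: [0.6292, 0.0436, 0.2514]
eef_rot: [180.0, 0.0, -89.7]
contact_force: [-0.3, -0.5, -3.2]
gripper_width: 0.0438
```

```bash
python3 mv.py .424 .2865 .25 -90
```

```text
shift cm [-24.41  20.38   0.14] turn 0.006 | yaw -89.7 pos [0.6292 0.0436 0.2514] j6 -21.3 t 17.225
```

>>> {"api": "drive_tool", "payload": {
  "plan": "0 1 -2 0; -2 5 -3 0; -6 9 -3 0; -10 13 -3 0; -14 16.5 -3 0; -18 19 -3 0; -22 20.4 -2 0; -24.4 20.4 0 0"
}}

```text
time_s: 18.23
tcp_pos: [0.4229, 0.2881, 0.2529]
eef_rot: [-179.9, 0.1, -89.5]
contact_force: [0.2, -0.0, -2.2]
gripper_width: 0.044
```

>>> {"api": "drive_tool", "payload": {
  "plan": "0 0 0 0; 0 0 4 0; 0 0 8 0; 0 0 11 0; 0 0 13 0; 0 0 14.5 0; 0 0 15 0; 0 0 15 0"
}}

```text
time_s: 19.23
tcp_pos: [0.4243, 0.2864, 0.102]
eef_rot: [-180.0, 0.0, -89.7]
contact_force: [0.1, -0.3, -1.7]
gripper_width: 0.0435
```

```bash
python3 mv.py .424 .2865 .0855 -90
```

```text
shift cm [-0.02  0.03  1.65] turn 0.006 | yaw -89.7 pos [0.4243 0.2864 0.102 ] j6 -55.7 t 19.225
```

>>> {"api": "drive_tool", "payload": {
  "plan": "0 0 0.7 0; 0 0 1.3 0; 0 0 1.55 0; 0 0 1.6 0; 0 0 1.6 0"
}}

```text
time_s: 19.85
tcp_pos: [0.4241, 0.2864, 0.0856]
eef_rot: [-180.0, 0.0, -89.7]
contact_force: [-0.3, 0.4, -2.2]
gripper_width: 0.0438
```

>>> {"api": "drive_tool", "payload": {
  "plan": "0 0 0 0; 0 0 0 0; 0 0 0 0; 0 0 0 0; 0 0 -3 0; 0 0 -7 0; 0 0 -12 0; 0 0 -17 0",
  "fingers": -1
}}

```text
time_s: 20.85
tcp_pos: [0.4238, 0.2861, 0.2572]
eef_rot: [180.0, -0.0, -89.7]
contact_force: [1.3, 1.1, -0.3]
gripper_width: 0.0877
```

>>> {"api": "drive_tool", "payload": {
  "plan": "2 -3 0 0; 4 -6 0 0; 6 -9 0 0; 8 -12 0 0; 10 -15 0 0; 12 -18 0 0; 14.3 -20.9 0 0; 14.3 -20.9 0 0"
}}

```text
time_s: 21.85
tcp_pos: [0.6351, 0.1429, 0.2545]
eef_rot: [179.9, -0.1, -89.8]
contact_force: [-0.2, 0.1, -0.3]
gripper_width: 0.0877
```

```bash
python3 mv.py .633 .143 .1555 -90; python3 - <<'E'
from meas import *
c=cam("top"); save(c,"top2.png",1.2); dump(c,"top2.npz")
E
python3 meas.py top2 | grep -v green
```

```text
shift cm [-0.01  0.21  9.9 ] turn 0.003 | yaw -89.8 pos [0.6351 0.1429 0.2545] j6 -29.6 t 21.85
top2
red 172 [403.3 209.1] [ 0.4695 -0.2506  0.095 ]
red 174 [356.3 221.4] [ 0.4349 -0.1128  0.095 ]
red 179 [434.9 225.3] [ 0.4211 -0.3397  0.095 ]
blue 57 [265.2 147.2] [0.64   0.1473 0.17  ]
blue 73 [462.7 166.4] [ 0.5774 -0.4001  0.17  ]
yellow 185 [244.5 214.6] ((457.44854736328125, 235.95166015625), (53.769195556640625, 92.25650024414062), 89.97521209716797)
```

>>> {"api": "drive_tool", "payload": {
  "plan": "0 0.1 2 0; 0 0.1 4 0; 0 0.1 6 0; 0 0.1 8 0; 0 0.1 9 0; 0 0.1 9.9 0; 0 0.1 9.9 0; 0 0.1 9.9 0"
}}

```text
time_s: 22.9
tcp_pos: [0.6332, 0.1448, 0.1573]
eef_rot: [-179.9, 0.0, -89.6]
contact_force: [0.2, -0.4, 0.4]
gripper_width: 0.0876
```

>>> {"api": "drive_tool", "payload": {
  "plan": "0 0 0 0; 0 0 0 0; 0 0 0 0; 0 0 0 0; 0 0 0 0; 0 0 -1 0; 0 0 -4 0; 0 0 -7 0",
  "fingers": 1
}}

```text
time_s: 23.9
tcp_pos: [0.6326, 0.1445, 0.2274]
eef_rot: [180.0, -0.0, -89.7]
contact_force: [0.2, 0.5, -2.3]
gripper_width: 0.0439
```

```bash
python3 mv.py .426 .3715 .27 -90
```

```text
shift cm [-22.83  20.53  -4.26] turn 0.006 | yaw -89.7 pos [0.6326 0.1445 0.2274] j6 -29.7 t 23.9
```

>>> {"api": "drive_tool", "payload": {
  "plan": "0 0 -3 0; -3 4 -4.2 0; -7 8 -4.2 0; -11 12 -4.2 0; -15 16 -4.2 0; -19 19.5 -4.2 0; -22.8 20.5 -4 0; -22.8 20.5 -1 0"
}}

```text
time_s: 24.9
tcp_pos: [0.4263, 0.375, 0.2387]
eef_rot: [-179.8, 0.3, -89.5]
contact_force: [0.3, -0.8, -2.8]
gripper_width: 0.0437
```

>>> {"api": "drive_tool", "payload": {
  "plan": "0 0 0 0; 0 0 4 0; 0 0 8 0; 0 0 11 0; 0 0 13 0; 0 0 13.5 0; 0 0 13.5 0; 0 0 13.5 0"
}}

```text
time_s: 25.9
tcp_pos: [0.4271, 0.3719, 0.1029]
eef_rot: [-179.9, 0.1, -89.7]
contact_force: [0.3, 0.0, -1.9]
gripper_width: 0.0437
```

```bash
python3 mv.py .426 .3715 .0865 -90
```

```text
shift cm [0.04 0.11 1.64] turn 0.006 | yaw -89.7 pos [0.4271 0.3719 0.1029] j6 -60.5 t 25.9
```

>>> {"api": "drive_tool", "payload": {
  "plan": "0 0 0.7 0; 0 0 1.3 0; 0 0 1.65 0; 0 0 1.65 0; 0 0 1.65 0"
}}

```text
time_s: 26.52
tcp_pos: [0.4267, 0.3716, 0.0863]
eef_rot: [-180.0, 0.0, -89.6]
contact_force: [-3.8, -2.0, 10.2]
gripper_width: 0.0434
```

>>> {"api": "drive_tool", "payload": {
  "plan": "0 0 0 0; 0 0 0 0; 0 0 0 0; 0 0 0 0; 0 0 -3 0; 0 0 -7 0; 0 0 -12 0; 0 0 -17 0",
  "fingers": -1
}}

```text
time_s: 27.52
tcp_pos: [0.4264, 0.3711, 0.2566]
eef_rot: [180.0, -0.0, -89.7]
contact_force: [0.5, 0.4, -0.1]
gripper_width: 0.0877
```

>>> {"api": "drive_tool", "payload": {
  "plan": "5 0 0 0; 11 -0.3 0 0; 17 -0.3 0 0; 23 -0.5 0 0; 29 -0.5 0 0; 35 -0.8 0 0; 41 -0.8 0 0; 45 -0.8 0 0"
}}

```text
time_s: 28.52
tcp_pos: [0.4367, -0.0808, 0.2553]
eef_rot: [-180.0, 0.0, -89.7]
contact_force: [-0.3, 0.7, 0.2]
gripper_width: 0.0878
```

```bash
python3 mv.py .4353 -.1139 .0795 -90; python3 - <<'E'
from meas import *
c=cam("wrist"); save(c,"w5.png",1.2); dump(c,"w5.npz")
for n in ("top","scene"):
    c=cam(n); save(c,n+"3.png",1.4); dump(c,n+"3.npz")
E
python3 meas.py top3 scene3; sed 's/.095/.0895/;s/.17)/.0945)/' meas.py > meas2.py
```

```text
shift cm [ 3.31  0.16 17.58] turn 0.005 | yaw -89.7 pos [ 0.4367 -0.0808  0.2553] j6 -14.8 t 28.525
top3
red 178 [434.9 225.2] [ 0.4212 -0.3397  0.095 ]
blue 73 [462.7 166.4] [ 0.5774 -0.4001  0.17  ]
blue 168 [190.  225.8] [0.4212 0.3556 0.17  ]
blue 162 [219.4 226.5] [0.4184 0.2744 0.17  ]
green 4079 [109.2 224.5] [0.439 0.632 0.045] ((440.02252197265625, 633.7706298828125), (262.13348388671875, 150.7415771484375), 40.77066421508789)
green 809 [207.6 229.1] [0.421 0.331 0.045] ((423.4817810058594, 326.5458984375), (171.9027557373047, 94.22859954833984), 89.30736541748047)
green 4330 [435.6 307.6] [ 0.182 -0.345  0.045] ((182.5462646484375, -344.73077392578125), (260.8843688964844, 140.9767608642578), 81.19593811035156)
yellow 710 [198.2 230.8] ((426.0045471191406, 335.8659362792969), (224.06631469726562, 163.72625732421875), 89.39971160888672)
scene3
red 51 [365.  196.7] [0.7199 0.3043 0.095 ]
red 123 [230.4 229.5] [ 0.4421 -0.1195  0.095 ]
red 161 [212.8 263.5] [ 0.5063 -0.2691  0.095 ]
red 160 [176.7 267.3] [ 0.4283 -0.3453  0.095 ]
blue 1002 [249.2 101.7] [-0.0652  0.5798  0.17 
[... 383 characters left out ...]
8)
green 1492 [344.3 152.5] [0.457 0.611 0.045] ((454.49554443359375, 617.6387329101562), (263.0211486816406, 232.79153442382812), 40.90253829956055)
green 440 [302.6 188.9] [0.465 0.272 0.045] ((445.4630126953125, 301.64251708984375), (211.5512237548828, 125.05707550048828), 88.25483703613281)
green 3220 [130.2 251.8] [ 0.202 -0.359  0.045] ((196.88499450683594, -348.00677490234375), (267.2641296386719, 210.17616271972656), 80.78075408935547)
yellow 190 [322.6 189.2] ((500.9422607421875, 365.7625732421875), (58.19163513183594, 184.57937622070312), 12.64614486694336)
yellow 249 [286.  199.7] ((422.4473571777344, 242.55697631835938), (84.53202056884766, 172.75820922851562), 88.83209228515625)
```

View pics/top3.png

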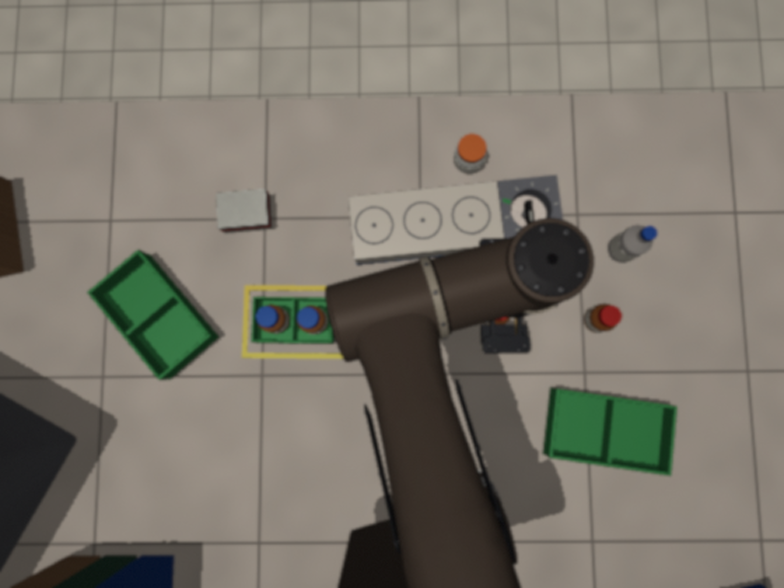

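>>> {"api": "drive_tool", "payload": {
  "plan": "2 0.1 2 0; 3.3 0.15 5 0; 3.3 0.15 8 0; 3.3 0.15 11 0; 3.3 0.15 14 0; 3.3 0.15 16.5 0; 3.3 0.15 17.6 0; 3.3 0.15 17.6 0"
}}

```text
time_s: 29.68
tcp_pos: [0.4358, -0.1112, 0.0788]
eef_rot: [179.9, -0.0, -89.6]
contact_force: [-0.3, -0.4, 1.0]
gripper_width: 0.0877
```

>>> {"api": "drive_tool", "payload": {
  "plan": "0 0 0 0; 0 0 0 0; 0 0 0 0; 0 0 0 0; 0 0 0 0; 0 0 -1 0; 0 0 -4 0; 0 0 -9 0",
  "fingers": 1
}}

```text
time_s: 30.68
tcp_pos: [0.4345, -0.1117, 0.1692]
eef_rot: [179.8, -0.0, -89.7]
contact_force: [1.5, -0.7, -1.5]
gripper_width: 0.0439
```

```bash
python3 - <<'E'
from meas import *
c=load("top3.npz"); g=cv2.cvtColor(c["frame"],cv2.COLOR_RGB2GRAY)
big=cv2.resize(g,None,fx=4,fy=4,interpolation=cv2.INTER_CUBIC)
for u,v in((267,160.7),(302,157),(336.5,153.5)):
    w=big[int(v*4)-16:int(v*4)+16,int(u*4)-16:int(u*4)+16].astype(float); k=np.clip(np.median(w)-15-w,0,None); yy,xx=np.mgrid[:32,:32]
    cu=(int(u*4)-16+(k*xx).sum()/k.sum()+.5)/4-.5; cv=(int(v*4)-16+(k*yy).sum()/k.sum()+.5)/4-.5
    print(cu,cv,ray(c,cu,cv,.075))
E
python3 mv.py .6247 .148 .27 -90
```

```text
266.7750278862242 160.3648215281651 [0.62495791 0.14815081 0.075     ]
301.4919020571078 156.78979889468837 [0.63449744 0.04324    0.075     ]
336.0893093739649 153.090137462736 [ 0.64442087 -0.06125214  0.075     ]
shift cm [-25.86 -19.17 -10.08] turn 0.006 | yaw -89.7 pos [ 0.4345 -0.1117  0.1692] j6 -10.5 t 30.675
```

>>> {"api": "drive_tool", "payload": {
  "plan": "-1 -1 -3 0; -5 -4 -5 0; -10 -8 -5 0; -14 -11 -5 0; -18 -14 -5 0; -22 -17 -5 0; -26 -19.1 -5 0; -26 -19.1 -5 0"
}}

```text
time_s: 31.68
tcp_pos: [0.6261, 0.1521, 0.2182]
eef_rot: [179.9, -0.0, -89.5]
contact_force: [-0.2, -0.3, -2.2]
gripper_width: 0.0434
```

```bash
python3 mv.py .625 .149 .154 -90
```

```text
shift cm [0.31 0.11 6.42] turn 0.008 | yaw -89.5 pos [0.6261 0.1521 0.2182] j6 -30.5 t 31.675
```

>>> {"api": "drive_tool", "payload": {
  "plan": "0.1 0 1.5 0; 0.1 0 3 0; 0.1 0 4.5 0; 0.1 0 5 0; 0.1 0 5 0"
}}

```text
time_s: 32.3
tcp_pos: [0.6252, 0.1482, 0.1687]
eef_rot: [180.0, -0.0, -89.7]
contact_force: [-0.8, 0.6, -2.0]
gripper_width: 0.0433
```

```bash
python3 mv.py .625 .149 .154 -90
```

```text
shift cm [-0.08  0.02  1.47] turn 0.006 | yaw -89.7 pos [0.6252 0.1482 0.1687] j6 -30.4 t 32.3
```

>>> {"api": "drive_tool", "payload": {
  "plan": "-0.05 0 0.7 0; -0.05 0 1.2 0; -0.05 0 1.45 0; -0.05 0 1.5 0; -0.05 0 1.5 0"
}}

```text
time_s: 32.92
tcp_pos: [0.6254, 0.1492, 0.1544]
eef_rot: [-180.0, 0.0, -89.6]
contact_force: [-2.2, 1.1, 0.3]
gripper_width: 0.0435
```

>>> {"api": "drive_tool", "payload": {
  "plan": "0 0 0 0; 0 0 0 0; 0 0 0 0; 0 0 0 0; 0 0 -2 0; 0 0 -5 0; 0 0 -8 0; 0 0 -10 0",
  "fingers": -1
}}

```text
time_s: 33.92
tcp_pos: [0.6257, 0.1491, 0.2558]
eef_rot: [-179.9, 0.0, -89.6]
contact_force: [-0.5, 0.6, 0.7]
gripper_width: 0.0877
```

>>> {"api": "drive_tool", "payload": {
  "plan": "4 2 0 0; 9 4 0 0; 14 6 0 0; 19 8 0 0; 24 10 0 0; 28 12 0 0; 28 12 0 0; 28 12 0 0"
}}

```text
time_s: 34.92
tcp_pos: [0.5072, -0.1317, 0.2543]
eef_rot: [-180.0, 0.0, -89.7]
contact_force: [0.2, -0.2, 0.0]
gripper_width: 0.0877
```

```bash
python3 - <<'E'
from meas import *
c=cam("wrist"); dump(c,"w6.npz")
for ce,a,_ in blobs(mask(c,"red"),100): print("w red",a,ce.round(1),ray(c,*ce,.0895).round(4))
c=cam("scene"); dump(c,"scene4.npz")
for ce,a,_ in blobs(mask(c,"red"),60): print("s red",a,ce.round(1),ray(c,*ce,.0895).round(4),ray(c,*ce,.1645).round(4))
c=cam("top"); dump(c,"top4.npz")
for ce,a,_ in blobs(mask(c,"red"),60): print("t red",a,ce.round(1),ray(c,*ce,.0895).round(4),ray(c,*ce,.1645).round(4))
E
python3 mv.py .4997 -.2648 .0795 -90
```

```text
w red 2413 [290.3  40.5] [ 0.4996 -0.2671  0.0895]
s red 112 [320.8 193.4] [0.5728 0.2353 0.0895] [0.6274 0.1466 0.1645]
s red 153 [212.7 263.6] [ 0.502  -0.2663  0.0895] [ 0.5622 -0.315   0.1645]
s red 163 [176.7 267.4] [ 0.4237 -0.3426  0.0895] [ 0.4902 -0.3852  0.1645]
t red 171 [407.5 199.3] [ 0.499  -0.2656  0.0895] [ 0.4882 -0.2453  0.1645]
t red 179 [434.9 225.2] [ 0.4217 -0.3415  0.0895] [ 0.4155 -0.3168  0.1645]
shift cm [13.38  0.87 17.45] turn 0.007 | yaw -89.6 pos [ 0.5075 -0.1309  0.254 ] j6 -6.6 t 35.075
```

>>> {"api": "drive_tool", "payload": {
  "plan": "5 0.3 0 0; 10 0.8 2 0; 13.5 0.8 5 0; 13.5 0.8 9 0; 13.5 0.8 13 0; 13.5 0.8 16 0; 13.5 0.8 17.4 0; 13.5 0.8 17.4 0"
}}

```text
time_s: 36.08
tcp_pos: [0.4999, -0.2663, 0.0795]
eef_rot: [179.9, 0.0, -89.6]
contact_force: [-0.8, -0.8, -0.3]
gripper_width: 0.0879
```

>>> {"api": "drive_tool", "payload": {
  "plan": "0 0 0 0; 0 0 0 0; 0 0 0 0; 0 0 0 0; 0 0 0 0; 0 0 -1 0; 0 0 -5 0; 0 0 -10 0",
  "fingers": 1
}}

```text
time_s: 37.08
tcp_pos: [0.4989, -0.2665, 0.1805]
eef_rot: [179.8, 0.0, -89.7]
contact_force: [1.5, -0.0, -1.3]
gripper_width: 0.0436
```

```bash
python3 mv.py .6345 .0442 .22 -90
```

```text
shift cm [-30.99 -13.74  -3.95] turn 0.006 | yaw -89.7 pos [ 0.4989 -0.2665  0.1805] j6 8.6 t 37.075
```

>>> {"api": "drive_tool", "payload": {
  "plan": "-1 -0.5 -2 0; -6 -2.5 -4 0; -11 -5 -4 0; -16 -7 -4 0; -21 -9.5 -4 0; -26 -11.5 -4 0; -31 -13.7 -4 0; -31 -13.7 -4 0"
}}

```text
time_s: 38.08
tcp_pos: [0.6358, 0.0475, 0.2196]
eef_rot: [180.0, 0.0, -89.5]
contact_force: [-0.8, -1.3, -2.1]
gripper_width: 0.0437
```

>>> {"api": "drive_tool", "payload": {
  "plan": "0 0 1.5 0; 0 0 3 0; 0 0 4.5 0; 0 0 5 0; 0 0 5 0"
}}

```text
time_s: 38.7
tcp_pos: [0.6348, 0.0436, 0.1696]
eef_rot: [180.0, -0.0, -89.7]
contact_force: [0.8, -0.2, -2.1]
gripper_width: 0.0433
```

```bash
python3 mv.py .6345 .0437 .154 -90
```

```text
shift cm [-0.01  0.03  1.56] turn 0.006 | yaw -89.7 pos [0.6348 0.0436 0.1696] j6 -21.2 t 38.7
```

>>> {"api": "drive_tool", "payload": {
  "plan": "0 0 0.7 0; 0 0 1.2 0; 0 0 1.5 0; 0 0 1.55 0; 0 0 1.55 0"
}}

```text
time_s: 39.33
tcp_pos: [0.6351, 0.0444, 0.1556]
eef_rot: [-180.0, 0.0, -89.6]
contact_force: [-2.8, 0.9, 5.8]
gripper_width: 0.0436
```

>>> {"api": "drive_tool", "payload": {
  "plan": "0 0 0 0; 0 0 0 0; 0 0 0 0; 0 0 0 0; 0 0 -2 0; 0 0 -5 0; 0 0 -8 0; 0 0 -10 0",
  "fingers": -1
}}

```text
time_s: 40.33
tcp_pos: [0.6354, 0.0441, 0.2562]
eef_rot: [-179.9, 0.0, -89.7]
contact_force: [0.3, -0.3, -0.3]
gripper_width: 0.0876
```

>>> {"api": "drive_tool", "payload": {
  "plan": "5 2.7 0 0; 10 5.5 0 0; 15 8 0 0; 20 11 0 0; 25 13.5 0 0; 30 16 0 0; 35 19 0 0; 38.6 21.2 0 0"
}}

```text
time_s: 41.32
tcp_pos: [0.4239, -0.3449, 0.2547]
eef_rot: [-180.0, -0.0, -89.7]
contact_force: [0.6, -0.6, -1.0]
gripper_width: 0.0878
```

```bash
python3 - <<'E'
from meas import *
c=cam("scene"); dump(c,"scene5.npz")
for ce,a,_ in blobs(mask(c,"red"),60): print("s red",a,ce.round(1),ray(c,*ce,.0895).round(4),ray(c,*ce,.1645).round(4))
E
python3 mv.py .4222 -.342 .0795 -90
```

```text
s red 112 [320.8 193.4] [0.5729 0.2354 0.0895] [0.6274 0.1467 0.1645]
s red 125 [307.  208.9] [0.5842 0.1276 0.0895] [0.6378 0.0475 0.1645]
s red 170 [176.9 267.1] [ 0.423  -0.3411  0.0895] [ 0.4895 -0.3838  0.1645]
shift cm [-0.53 -0.02 17.51] turn 0.004 | yaw -89.8 pos [ 0.422  -0.3473  0.2546] j6 19.1 t 41.375
```

>>> {"api": "drive_tool", "payload": {
  "plan": "-0.3 0 2 0; -0.3 0 5 0; -0.3 0 8 0; -0.3 0 11 0; -0.3 0 14 0; -0.3 0 16.5 0; -0.3 0 17.5 0; -0.3 0 17.5 0"
}}

```text
time_s: 42.38
tcp_pos: [0.4252, -0.3402, 0.0794]
eef_rot: [179.9, 0.0, -89.7]
contact_force: [-0.0, -0.5, -0.2]
gripper_width: 0.0875
```

>>> {"api": "drive_tool", "payload": {
  "plan": "0 0 0 0; 0 0 0 0; 0 0 0 0; 0 0 0 0; 0 0 0 0; 0 0 -1 0; 0 0 -5 0; 0 0 -10 0",
  "fingers": 1
}}

```text
time_s: 43.38
tcp_pos: [0.4245, -0.3398, 0.1802]
eef_rot: [179.9, 0.1, -89.7]
contact_force: [1.8, -0.9, -1.3]
gripper_width: 0.044
```

```bash
python3 mv.py .6444 -.0605 .24 -90
```

```text
shift cm [-27.8  -22.15  -5.98] turn 0.006 | yaw -89.7 pos [ 0.4245 -0.3398  0.1802] j6 18.4 t 43.375
```

>>> {"api": "drive_tool", "payload": {
  "plan": "-1 -0.5 -3 0; -5 -4 -6 0; -10 -8 -6 0; -14 -11 -6 0; -18 -14.5 -6 0; -22 -18 -6 0; -27.9 -22.1 -6 0; -27.9 -22.1 -6 0"
}}

```text
time_s: 44.38
tcp_pos: [0.6462, -0.0566, 0.239]
eef_rot: [180.0, 0.0, -89.5]
contact_force: [-0.3, -0.6, -1.9]
gripper_width: 0.0434
```

>>> {"api": "drive_tool", "payload": {
  "plan": "0 0 2 0; 0 0 4 0; 0 0 6 0; 0 0 7 0; 0 0 7 0"
}}

```text
time_s: 45.0
tcp_pos: [0.6441, -0.0602, 0.1692]
eef_rot: [179.9, -0.0, -89.7]
contact_force: [-0.4, -0.4, -1.4]
gripper_width: 0.0434
```

```bash
python3 mv.py .6444 -.0595 .154 -90
```

```text
shift cm [-0.07 -0.03  1.52] turn 0.006 | yaw -89.7 pos [ 0.6441 -0.0602  0.1692] j6 -11.6 t 45.0
```

>>> {"api": "drive_tool", "payload": {
  "plan": "0 0 0.7 0; 0 0 1.2 0; 0 0 1.5 0; 0 0 1.55 0; 0 0 1.55 0"
}}

```text
time_s: 45.62
tcp_pos: [0.6448, -0.0597, 0.1548]
eef_rot: [-180.0, 0.0, -89.6]
contact_force: [-2.6, 1.5, 4.6]
gripper_width: 0.0435
```

>>> {"api": "drive_tool", "payload": {
  "plan": "0 0 0 0; 0 0 0 0; 0 0 0 0; 0 0 0 0; 0 0 -2 0; 0 0 -5 0; 0 0 -8 0; 0 0 -10 0",
  "fingers": -1
}}

```text
time_s: 46.62
tcp_pos: [0.645, -0.0599, 0.2557]
eef_rot: [-179.9, 0.0, -89.7]
contact_force: [0.6, 0.7, -0.9]
gripper_width: 0.0874
```

>>> {"api": "drive_tool", "payload": {
  "plan": "2 -0.2 0 -0.15; 5 -0.4 0 -0.3; 8 -0.7 0 -0.45; 11 -1 0 -0.6; 13 -1.1 0 -0.75; 13 -1.1 0 -0.9; 13 -1.1 0 -1.06; 13 -1.1 0 -1.06",
  "fingers": 0.16
}}

```text
time_s: 47.62
tcp_pos: [0.6563, -0.1899, 0.2539]
eef_rot: [180.0, 0.0, -29.0]
contact_force: [0.3, 0.4, -0.0]
gripper_width: 0.0365
```

```bash
python3 - <<'E'
from meas import *
for n in("scene","top","wrist"):
    c=cam(n); dump(c,n+"6.npz"); save(c,n+"6.png",1.4)
    for k in("red","blue"):
        for ce,a,_ in blobs(mask(c,k),60): print(n,k,a,ce.round(1),ray(c,*ce,.0945).round(4),ray(c,*ce,.1645).round(4))
    for ce,a,l in blobs(mask(c,"green"),400): print("green",a,rectpts(c,l,.045))
E
python3 mv.py .6556 -.1899 .0495 -29
```

```text
scene red 112 [320.8 193.4] [0.5765 0.2295 0.0945] [0.6274 0.1467 0.1645]
scene red 131 [306.9 209. ] [0.5877 0.1217 0.0945] [0.6377 0.047  0.1645]
scene red 135 [290.1 227.2] [0.5979 0.0069 0.0945] [ 0.6472 -0.0592  0.1645]
scene blue 1138 [228.2  93.7] [-0.3459  0.7231  0.0945] [-0.2259  0.6034  0.1645]
scene blue 66 [309.1 164.6] [0.428  0.371  0.0945] [0.49   0.2777 0.1645]
scene blue 77 [296.7 173.9] [0.4267 0.2856 0.0945] [0.4888 0.1986 0.1645]
scene blue 1105 [ 24.8 240.1] [-0.0796 -0.5557  0.0945] [ 0.0204 -0.5797  0.1645]
scene blue 78 [194.6 286.6] [ 0.529  -0.3675  0.0945] [ 0.5835 -0.4056  0.1645]
green 1490 ((454.8652648925781, 617.9590454101562), (262.0427551269531, 232.79153442382812), 40.90253829956055)
green 3199 ((198.84848022460938, -349.5440673828125), (264.8583984375, 205.80734252929688), 80.78075408935547)
top red 151 [299.8 149.1] [0.6531 0.0484 0.0945] [0.6346 0.0501 0.1645]
top red 181 [265.3 153. ] [0.6428 0.1513 0.0945] [0.6249 0.1474 0.1645]
top blue 73 [462.7 166.4] [ 0.5938 -0.4303  0.0945] [ 0.5786 -0.4023  0.1645]
top blue 167 [190.  225.8] [0.4277 0.373  0.0945] [0.4216 0.3569 0.1645]
top blue 160 [219.4 226.5] [0.4248 0.2869 0.0945] [0.4188 0.2755 0.1645]
green 4145 ((439.73907470703125, 634.0994262695312), (262.1334533691406, 149.87327575683594), 40.7706184387207)
green 872 ((424.66839599609375, 325.72845458984375), (171.8628387451172, 93.80148315429688), 88.29977416992188)
green 3740 ((182.73435974121094, -344.29803466796875), (261.62982177734375, 141.01844787597656), 81.35924530029297)
wrist red 730 [ 54.7 347.4] [0.6246 0.1167 0.0945] [0.6473 0.0387 0.1645]
shift cm [-0.06  0.06 20.45] turn -0.002 | yaw -29.1 pos [ 0.6564 -0.1897  0.254 ] j6 60.7 t 47.775
```

View pics/scene6.png

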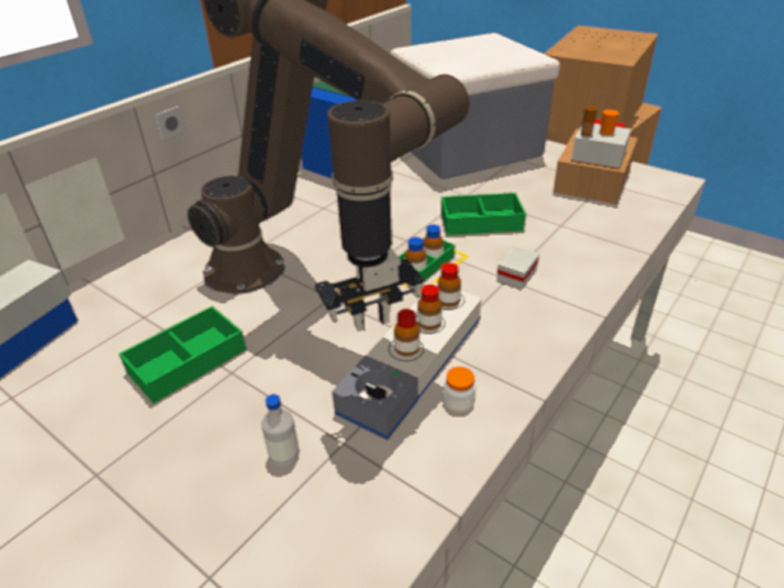

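View pics/wrist6.png

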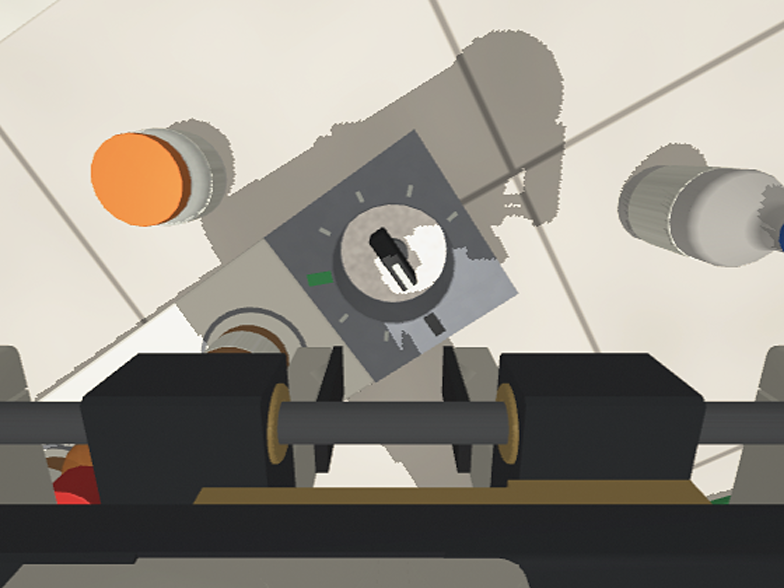

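>>> {"api": "drive_tool", "payload": {
  "plan": "0 0 4 0; 0 0 8 0; 0 0 11 0; 0 0 13 0; 0 0 14.5 0; 0 0 15.5 0; 0 0 16 0; 0 0 16 0"
}}

```text
time_s: 48.78
tcp_pos: [0.6565, -0.1898, 0.0942]
eef_rot: [-180.0, -0.0, -28.9]
contact_force: [-0.2, 0.1, -0.4]
gripper_width: 0.0368
```

>>> {"api": "drive_tool", "payload": {
  "plan": "0 0 1 0; 0 0 2 0; 0 0 3 0; 0 0 3.7 0; 0 0 4.3 0; 0 0 4.4 0; 0 0 4.4 0"
}}

```text
time_s: 49.65
tcp_pos: [0.6565, -0.1898, 0.0502]
eef_rot: [-180.0, -0.0, -28.9]
contact_force: [-0.1, 0.7, -0.0]
gripper_width: 0.0369
```

>>> {"api": "drive_tool", "payload": {
  "plan": "0 0 0 0; 0 0 0 0; 0 0 0 0; 0 0 0 0; 0 0 0 0; 0 0 0 0; 0 0 0 0",
  "fingers": 1,
  "squeeze": 15
}}

```text
time_s: 50.52
tcp_pos: [0.6561, -0.1899, 0.0502]
eef_rot: [180.0, 0.0, -28.9]
contact_force: [-3.6, -1.7, 4.1]
gripper_width: 0.014
```

```bash
python3 mv.py .6556 -.1899 .0495 -109.3;  python3 -c "
from plant import r;s=r.get_state();print(s['contact_force'],s['moment'],s['gripper_width'],s['eef_rot'])"
```

```text
shift cm [-0.04  0.02  0.07] turn 1.403 | yaw -28.9 pos [ 0.6561 -0.1899  0.0502] j6 60.9 t 50.525
[-3.56599428 -1.688732    4.14050352] [-0.43416871  1.44791505  0.04702033] 0.014038348388882987 [ 1.79977327e+02  2.40870843e-02 -2.89247774e+01]
```

>>> {"api": "drive_tool", "payload": {
  "plan": "0 0 0 0.12; 0 0 0 0.28; 0 0 0 0.44; 0 0 0 0.6; 0 0 0 0.76; 0 0 0 0.9; 0 0 0 1; 0 0 0 1.1"
}}

```text
time_s: 51.52
tcp_pos: [0.6557, -0.1901, 0.0502]
eef_rot: [179.9, -0.0, -92.1]
contact_force: [-4.9, -1.4, 5.0]
gripper_width: 0.0139
```

>>> {"api": "drive_tool", "payload": {
  "plan": "0 0 0 0.1; 0 0 0 0.2; 0 0 0 0.27; 0 0 0 0.3; 0 0 0 0.3; 0 0 0 0.3"
}}

```text
time_s: 52.28
tcp_pos: [0.6556, -0.19, 0.0502]
eef_rot: [179.9, -0.0, -109.2]
contact_force: [-6.4, -1.2, 4.7]
gripper_width: 0.0141
```

```bash
python3 - <<'E'
from meas import *
s=r.get_state();print(s['contact_force'],s['moment'],s['gripper_width'],s['eef_rot'])
c=cam("top"); dump(c,"top7.npz")
for k in("red",):
    for ce,a,_ in blobs(mask(c,k),60): print(k,a,ray(c,*ce,.1645).round(4))
E
```

```text
[-6.35755476 -1.18458838  4.69735909] [-4.09133841e-01  1.91098733e+00  7.43824716e-04] 0.014124032259003026 [ 1.79927297e+02 -3.14760449e-02 -1.09150382e+02]
red 164 [0.6355 0.048  0.1645]
red 180 [0.6248 0.1475 0.1645]
```

Open a little, rise straight up out of the well, and look.

>>> {"api": "drive_tool", "payload": {
  "plan": "0 0 0 0; 0 0 0 0; 0 0 0 0; 0 0 0 0; 0 0 -1 0; 0 0 -3 0; 0 0 -6 0; 0 0 -10 0",
  "fingers": 0.2
}}

```text
time_s: 53.32
tcp_pos: [0.6559, -0.1897, 0.1509]
eef_rot: [179.9, -0.0, -109.1]
contact_force: [0.7, 0.3, 0.2]
gripper_width: 0.0355
```

>>> {"api": "drive_tool", "payload": {
  "plan": "0 0 -5 0; 0 0 -10 0; -3 0 -11 0; -6 0 -11 0; -6 0 -11 0; -6 0 -11 0"
}}

```text
time_s: 54.08
tcp_pos: [0.6759, -0.1332, 0.2604]
eef_rot: [-180.0, -0.0, -109.1]
contact_force: [0.2, 0.1, 0.6]
gripper_width: 0.0354
```

```bash
python3 - <<'E'
from meas import *
c=cam("wrist"); dump(c,"w8.npz"); save(c,"w8.png",1.4)
print(r.get_state()["eef_rot"],r.get_state()["tcp_pos"])
E
```

```text
[-1.79995766e+02 -5.83820237e-03 -1.09147198e+02] [ 0.67580497 -0.13352624  0.26033081]
```

View pics/w8.png

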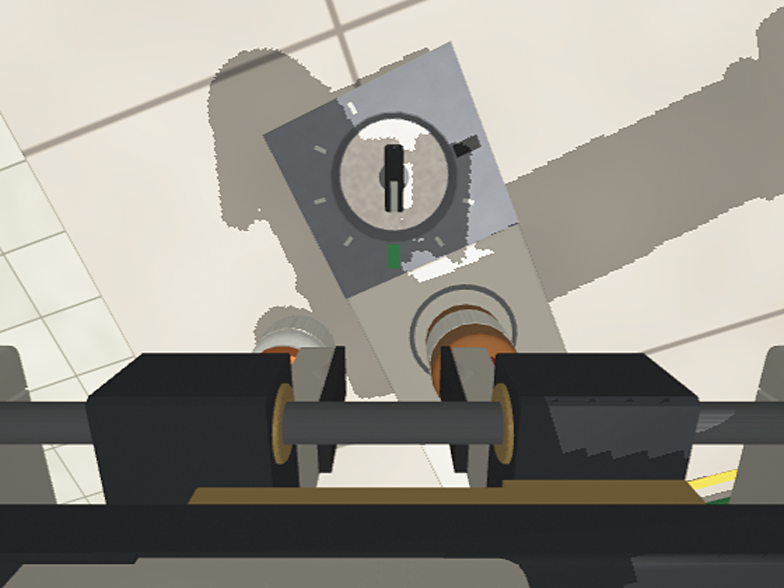

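>>> {"api": "drive_tool", "payload": {
  "plan": "0 0 -3 0; 3 1.5 -4 0; 7 3.5 -4 0; 11 5.5 -4 0; 15 7.5 -4 0; 19 10 -4 0; 21 11 -4 0; 21 11 -4 0"
}}

```text
time_s: 55.12
tcp_pos: [0.5015, -0.297, 0.3005]
eef_rot: [-180.0, 0.0, -109.3]
contact_force: [-0.9, 0.3, 0.4]
gripper_width: 0.0352
```

```bash
python3 - <<'E'
from meas import *
c=cam("top"); dump(c,"t9.npz"); save(c,"t9.png",1.4)
for k,z in(("red",.1645),("blue",.0945)):
    for ce,a,_ in blobs(mask(c,k),60): print(k,a,ray(c,*ce,z).round(4))
for ce,a,l in blobs(mask(c,"green"),400): print("green",a,rectpts(c,l,.045))
E
```

```text
red 183 [ 0.6439 -0.058   0.1645]
red 183 [0.6348 0.0467 0.1645]
red 182 [0.6249 0.1475 0.1645]
blue 167 [0.4279 0.3729 0.0945]
blue 163 [0.4249 0.2868 0.0945]
green 4152 ((439.8614196777344, 633.95751953125), (262.1334533691406, 150.24795532226562), 40.7706184387207)
green 885 ((423.43841552734375, 326.5464172363281), (171.9027557373047, 94.31535339355469), 89.30736541748047)
green 2513 ((174.40060424804688, -397.6829833984375), (153.9129638671875, 140.56350708007812), 81.34288787841797)
```

View pics/t9.png

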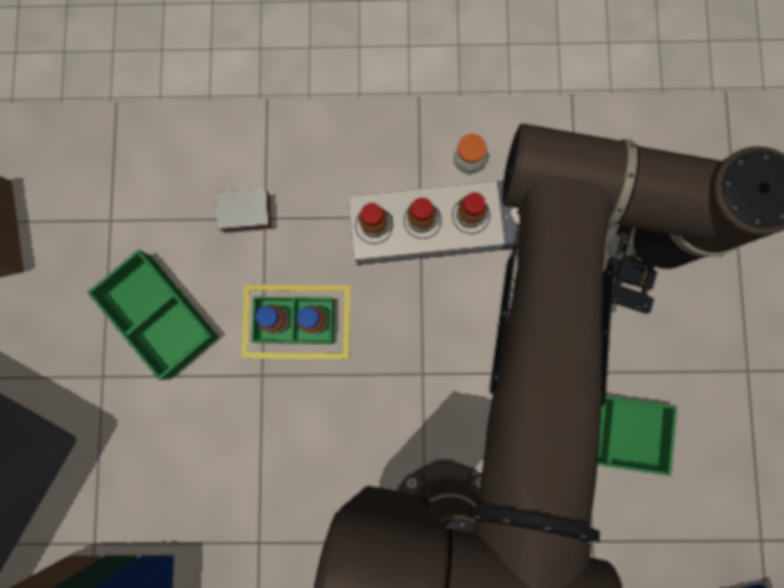

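All the bottles are within about 3.5 mm of their targets, the tray is square in the outline, and the dial is at green.

```bash
python3 -c "
from plant import r; print(r.close_job())"
```

```text
the job is handed in; nothing more can be done
None
```

The changeover is done and handed in after about 55 s of robot time (limit 208 s).

- **Dial off:** I turned it back until it pressed on its stop, about 0.2 N m against the 0.04 N m it takes to turn. The first grip closed on something wider than the bar, reading 21.7 mm instead of 14. I gripped again 7 mm higher and confirmed the stop.
- **Tray:** I slid the smallest green tray, still empty, into the yellow outline. It lies within about 2 mm of the centre and about 0.5° of square.
- **Finished bottles:** both blue-capped bottles stand upright in the tray bays, within about 2 mm of the bay centres.
- **Fresh bottles:** the three red-capped bottles stand on their own circles. The last picture shows them about 0.5, 3.5 and 3 mm from the ring centres on places 2, 1 and 0. One had been knocked about 3 cm aside before I reached it, so I located it again first.
- **Dial up:** only after all that, I turned the dial to the green mark. The last wrist picture shows the pointer on it.

**Checks that disagreed:** the scene camera put the red caps a few millimetres from where the top camera did, about what its calibration and slant would explain. The arm hid the dial in the last top view, so the dial check rests on the wrist picture taken just before.

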